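Open the red-handled drawer and stow the gas lighter

TASK

Put the blue gas lighter away in the drawer with the red handle: move the steel tumbler out of that drawer's way first, so that neither the drawer nor its cabinet ever bumps it, and leave it standing upright on the bare counter. Then pull the red-handled drawer all the way out to its stop (its handle is easily hooked from above) and, once it is fully out, lay the lighter gently flat on the drawer's floor, leaving the drawer fully open. Do not move the green-handled drawer, the tawa, the turner or the spice box, and never tip the tumbler over.

Things in the scene. Friction and masses are not known exactly. Their poses are not given: they have to be found in the camera images.
- red_unit: The low wooden one-drawer cabinet whose drawer has the RED handle. Fixed to the counter. 200 mm deep (its x), 220 wide (y), 100 high. Origin: centre of its underside; its front looks along its -x, roughly to the robot. Its and the green one's places are swapped at random.
- red_drawer (a joint): How far the red-handled drawer is out, m: 0 shut, 0.130 at its stop. It slides along red_unit's -x. Starts 0 to 10 mm ajar. Sliding friction about 3 N, no spring: it stays where it is left.
- red_handle (a point): Middle of the red bar handle, moves with the drawer; axes as red_unit's. Round bar 12 mm thick, 100 mm long along y, 70 mm above the counter, 45 mm in front of the white drawer front (39 mm clear between), joined to it at both ends. Front panel: 12 mm thick, 216 wide, 6 to 96 mm above the counter. Shut, the bar is 157 mm in front of red_unit's origin.
- red_tray (a point): Point on the drawer's inner floor, 17 mm above the counter, 122 mm behind red_handle (+x); moves with the drawer; axes as red_unit's. When fully out, it is the middle of the floor open from above (130 mm along x, 184 along y, from front panel to cabinet). Inner floor: 65 mm to the front, 115 mm to the back, 92 mm to each side of it. Side walls reach 64 mm above the counter.
- green_unit: The other cabinet, the same build, with a GREEN handle. Fixed. Leave its drawer alone. Origin: centre of its underside, front to its -x.
- green_handle (a point): Middle of the green bar handle, same sizes as the red one. Its drawer starts 0 to 10 mm ajar.
- tumbler: Stainless steel tumbler, open at the top, 90 mm high, 62 mm across at the rim, narrower at the foot, about 0.14 kg. Origin: centre of its underside. Starts upright in front of the red-handled drawer, always in its way.
- lighter: Blue plastic push-button gas lighter, lying flat before the green-handled drawer. 150 mm long along its x: blue body from -75 to +35 mm, 28 wide, 22 high, then a steel nozzle 14 mm thick to +75 mm. Black button on top at x = +12 mm, 3 mm proud. Origin: middle of its length, on its underside. Centre of mass and good grip about x = -18 mm. About 0.08 kg.
- tawa: Black nonstick tawa, flat disc 230 mm across and 17 mm high, with a handle along its +x reaching 290 mm from the centre, 40 mm high. Loose. Origin: centre of its underside. Leave alone.
- spice_box: Red plastic spice box with a shut flip-top lid, 67 mm (x) x 102 mm (y) x 59 mm high. Loose. Origin: centre of its underside. Leave alone.
- turner: Flat stainless steel turner lying along its x, blade to +x, 260 mm long, up to 80 mm wide, under 40 mm high. Loose. Origin: about the middle of its length, on its underside. Leave alone.
Not all that is in view belongs to the job. Of the things like the lighter, leave any that is yellow; of the rest the larger one is meant.

How it is judged (in metres and radians):
On the way:
1. the red-handled drawer is pulled fully out (within 5 mm of its stop) while the lighter is still outside it (value of joint red_drawer above 0.125 m and not (z of lighter in the frame of red_tray below 0.045 m and x of lighter in the frame of red_tray between -0.06 and 0.11 m and y of lighter in the frame of red_tray between -0.085 and 0.085 m)), for 0.2 s.
At the end, for the whole second after the job is handed in: The red-handled drawer is out to within 10 mm of its stop; the lighter lies flat (within 0.2 rad, right way up) and at rest on that drawer's floor; the tumbler stands upright (within 0.1 rad) and at rest on the bare counter (value of joint red_drawer above 0.12 m and z of lighter in the frame of red_tray between -0.006 and 0.012 m and x of lighter in the frame of red_tray between -0.06 and 0.11 m and y of lighter in the frame of red_tray between -0.085 and 0.085 m and angle between lighter's own z axis and vertical below 0.2 rad and linear speed of each of lighter, tumbler below 0.03 m/s and angle between tumbler's own z axis and vertical below 0.1 rad and height (world z) of tumbler between -0.006 and 0.006 m); the robot touches nothing.
It fails at once if the tumbler is tipped by more than 0.5 rad (angle between tumbler's own z axis and vertical above 0.5 rad).
It fails at once if the red-handled drawer or its cabinet bumps the tumbler (over 2 N) (contact force between tumbler and red_unit above 2 N).
It fails at once if the lighter is dropped or flung into the drawer (faster than 0.7 m/s low inside it) (z of lighter in the frame of red_tray below 0.04 m and x of lighter in the frame of red_tray between -0.06 and 0.11 m and y of lighter in the frame of red_tray between -0.085 and 0.085 m and linear speed of lighter above 0.7 m/s).
It fails at once if the green-handled drawer is moved by more than 20 mm (distance of green_handle from where it was at the start of the episode above 0.02 m).
It fails at once if the tawa, spice box or turner is moved by more than 20 mm (distance of any of tawa, spice_box, turner from where it was at the start of the episode above 0.02 m).
It also fails if it takes over 64 s, if anything falls off the work surface, if the arm or the gripper's body presses on something with over 40 N, if the wrist force passes 120 N, or if a joint passes its speed limit or range.

ROBOT

A 6-joint arm with a two-finger parallel gripper is mounted at the origin on the work surface. World frame = base frame: x ahead of the robot, y to its left, z up, the work surface at z = 0. Lengths are in mm, angles in rad, forces in N, time in s.
With the tool pointing down it reaches from about 300 to 750 mm from the base axis. Payload 8.5 kg.
Tool frame: the origin (TCP) lies midway between the tips of the shut fingers; the grasp point (between the pads) lies 19 mm behind it; z points along the fingers, y is the direction in which the jaws open and shut (so a half turn about z gives the same grasp; the last joint's range is limited). The gripper opens to 85 mm and grips with 20 to 120 N. Pads are 22 mm wide; open, the fingers measure 114 mm over their backs; the gripper's body (76 mm by 85 mm) begins 54 mm behind the grasp point. The pads swing forward as they close: fully open they stand 13 mm farther back than shut.
Start: joints at [1.126, 0.381, 1.297, -0, 1.464, -0.215], TCP at [125.273, 535.525, 196.422] pointing down, gripper open.
Joint ranges: [-3.11, 3.11], [-0.89, 2.33], [0.22, 2.48], [-1.42, 4.56], [0.17, 2.85], [-2.88, 2.88]. Speed limits (rad/s): [2.39, 2.39, 3.14, 3.14, 3.14, 3.14].

INTERFACE

Orientations are given as a 3x3 rotation matrix whose columns are the frame's x, y, z axes.
In Python, from cell import env gives the robot as it stands.
- The arm moves only by the shell command python3 -m crank 'ROWS' [FORCE]. ROWS is JSON, a list of rows, each a list of 3 entries, a list of its own where there are three numbers: the shift along the tool's x, y, z in mm, then the turn about the tool's z in units of 8 degrees (1.0 is 8 degrees), then the closure in counts, from 0 (fully open) to 255 (shut). A call has 1 to 8 rows; each row shifts and turns the pose as measured when the row begins, along the tool's axes as they then stand; what a row does not reach is not made up. A row lasts 1/8 s, in which the tool goes at most 62.5 mm and 10.7 degrees, less where a joint would pass 70% of its speed; a pose out of reach is approached as far as the arm can. A call is refused whole if a number of a shift passes 62.5 or a number of a turn 1, either way. A call with a gripper value outside its range is refused whole. The fingers move at their own pace and stop on an object; FORCE is the grip in N (left out, the last holds). Time passes only in rows, so rows that do not move let the fingers close. It gives the time, the measured TCP pose, the force and the opening at its end, in the units of the state.
- env.state(): the state, without advancing time (a new reading comes with each control period).
- env.get_image(name): name is "side" or "top"; returns the picture (400x640x3 uint8, red, green, blue); there is no depth.
- env.camera_params(name): a dict with "intrinsics" (3x3 intrinsics, pixels), "R" (3x3) and "t" (3): a world point X has camera coordinates R X + t. Camera axes: x right, y down, z forward; pixel columns grow to the right and rows downward; lengths in mm; the calibration is good to about 2 mm. A picture is of the moment at which its call begins. camera_params takes no time and is no camera call.
- env.hand_in(): hands the job in, once; it reports no verdict.
The state is a dict: "t": time; "joint_positions": joint angles; "qvel": joint speeds; "joint_torque": joint torques, N m; "eef_pos": TCP position; "orientation": TCP orientation; "ft_force": force on the tool from outside, world axes, zero at the start; "torque": the same for the moment, N m; "gripper_width": finger opening in mm.
Only numpy, scipy, OpenCV 4.12 (cv2) and the standard library are available. Lean on these libraries where they do the work, as an engineer would, in place of code of your own. Each camera call takes 0.05 s, during which the arm holds its last target. There are 200 camera calls.

## Working session

There is one attempt and no reset: what is moved stays moved. The work goes in short steps, Python scripts to look and compute and a shell command to move; the robot and the scene stay as the last step left them, time stands still between calls to the robot, and variables do not carry over. Pictures are saved under pics/ and viewed, about 8 in all and at most 12, crops included, and the job is handed in when it is done.

```bash
mkdir -p pics; ls; cat > h.py <<'E'
import numpy as np, cv2
from cell import env
def snap(name,fn=None):
    im=env.get_image(name)
    if fn: cv2.imwrite('pics/'+fn,im[:,:,::-1])
    return im
def ray(name,u,v):
    c=env.camera_params(name);K=np.array(c['intrinsics']);R=np.array(c['R']);t=np.array(c['t'])
    return -R.T@t, R.T@np.linalg.inv(K)@np.array([u,v,1.])
def plane(name,u,v,z):
    o,d=ray(name,u,v); return o+d*(z-o[2])/d[2]
def proj(name,X):
    c=env.camera_params(name);p=np.array(c['intrinsics'])@(np.array(c['R'])@np.array(X)+np.array(c['t']));return p[:2]/p[2]
def tri(p1,p2):
    o1,d1=ray('top',*p1);o2,d2=ray('side',*p2)
    s=np.linalg.lstsq(np.c_[d1,-d2],o2-o1,rcond=None)[0]
    a=o1+s[0]*d1;b=o2+s[1]*d2;return (a+b)/2,np.linalg.norm(a-b)
E
python3 - <<'E'
from h import *
a=snap('top','t0.png');b=snap('side','s0.png')
for n in('top','side'):
    o,d=ray(n,320,200);print(n,o.round(),(d/np.linalg.norm(d)).round(2))
s=env.state();print(s['t'],s['eef_pos'],np.round(s['orientation'],3),s['gripper_width'],s['ft_force'])
E
```

```text
pics
top [ 313.   22. 1368.] [ 0.16  0.02 -0.99]
side [227. 726. 888.] [ 0.26 -0.62 -0.74]
0.1 [125.12972947 535.27669127 195.86849648] [[-0.974  0.228 -0.001]
 [ 0.228  0.974 -0.001]
 [ 0.    -0.001 -1.   ]] 85.24345458813495 [-0.14421062 -0.41095891 -0.43236628]
```

View pics/t0.png

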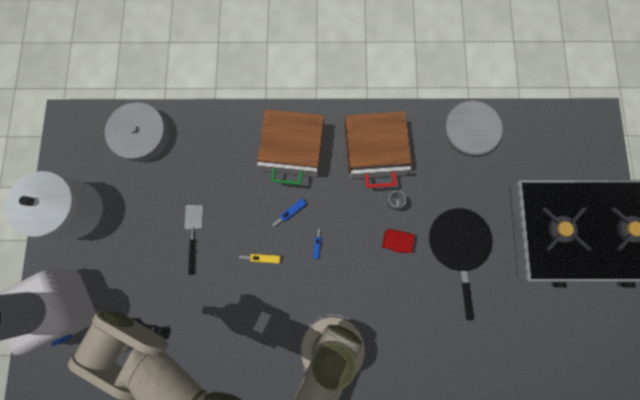

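View pics/s0.png

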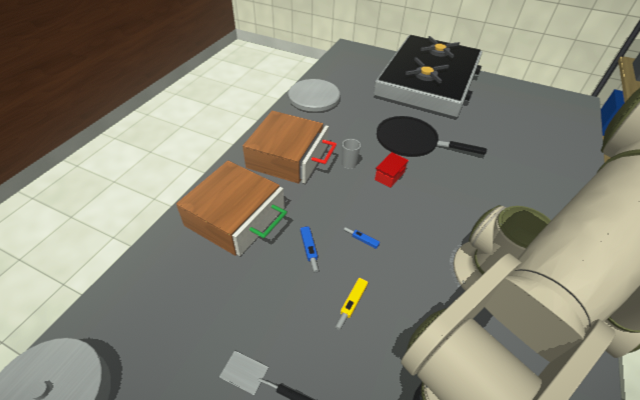

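Top view (up = +x, left = +y): the red drawer handle is at about (381,183), with the tumbler at (397,200) before it and the spice box at (399,241). The green handle is at (287,180).

Lighter candidates in the top view:
- blue, larger, at (290,213), before the green drawer
- blue, smaller, at (317,244)
- yellow at (262,259)
- a blue patch by the robot at (62,340)

I choose (290,213). In the side view it is at (309,247).

```bash
cat >> h.py <<'E'
def blobs(im,col,minA=25):
    h=cv2.cvtColor(im,cv2.COLOR_RGB2HSV);H,S,V=h[...,0].astype(int),h[...,1],h[...,2]
    r={'blue':(105,125),'green':(50,75),'yellow':(20,32)}
    m=((H<6)|(H>174)) if col=='red' else (H>=r[col][0])&(H<=r[col][1])
    m=(m&(S>140)&(V>50)).astype(np.uint8)
    n,l,st,c=cv2.connectedComponentsWithStats(m)
    return [(st[i],c[i],l==i) for i in range(1,n) if st[i][4]>=minA]
E
python3 - <<'E'
from h import *
a=cv2.imread('pics/t0.png')[:,:,::-1];b=cv2.imread('pics/s0.png')[:,:,::-1]
for n,im in(('top',a),('side',b)):
    for col in('blue','red','green'):
        for st,c,m in blobs(im,col):
            pts=np.argwhere(m)[:,::-1].astype(np.float32)
            print(n,col,st,c.round(1),[np.round(x,1) for x in cv2.minAreaRect(pts)[:2]], plane(n,*c,15).round())
t=cv2.resize(a[100:270,240:440],None,fx=4,fy=4,interpolation=cv2.INTER_CUBIC)
s=cv2.resize(b[95:285,170:420],None,fx=3.2,fy=3.2,interpolation=cv2.INTER_CUBIC)
cv2.imwrite('pics/tc.png',t[...,::-1][:600]);cv2.imwrite('pics/sc.png',s[...,::-1][:600])
E
```

```text
top blue [280 199  26  22 204] [293.2 209.3] [array([292.9, 209.4]), array([ 7.5, 29. ])] [502. 145.  15.]
top blue [313 237   8  22 116] [316.6 247.7] [array([316.6, 247.4]), array([ 5.5, 21.4])] [359.  56.  15.]
top blue [ 53 335  19  10  58] [ 61.5 339.6] [array([ 61.7, 339.4]), array([ 3.1, 19.7])] [ 36. 960.  15.]
top red [365 172  32  16 168] [380.6 182. ] [array([380.5, 179.7]), array([13.6, 30.6])] [ 607. -186.   15.]
top red [383 229  32  24 586] [398.2 240.9] [array([398.1, 241.2]), array([30. , 20.8])] [ 384. -245.   15.]
side blue [601  90  23  45 494] [611.1 107.9] [array([609. , 110.6]), array([15.2, 45.9])] [ -326. -1042.    15.]
side blue [301 227  17  34 295] [308.1 242.1] [array([308.4, 242.7]), array([33.7, 10.2])] [502. 149.  15.]
side blue [353 230  27  19 196] [366.  239.1] [array([365.3, 238.9]), array([27.3,  7.6])] [357.  64.  15.]
side red [311 140  25  24 164] [325.4 152.2] [array([323.5, 151.3]), array([15. , 26.5])] [ 622. -234.   15.]
side red [375 152  33  35 725] [390.5 169.1] [array([390.4, 169. ]), array([23.9, 35.8])] [ 386. -255.   15.]
side green [250 205  36  33 199] [270.1 222.5] [array([267.9, 220.8]), array([15.9, 38. ])] [635. 135.  15.]
```

View pics/tc.png

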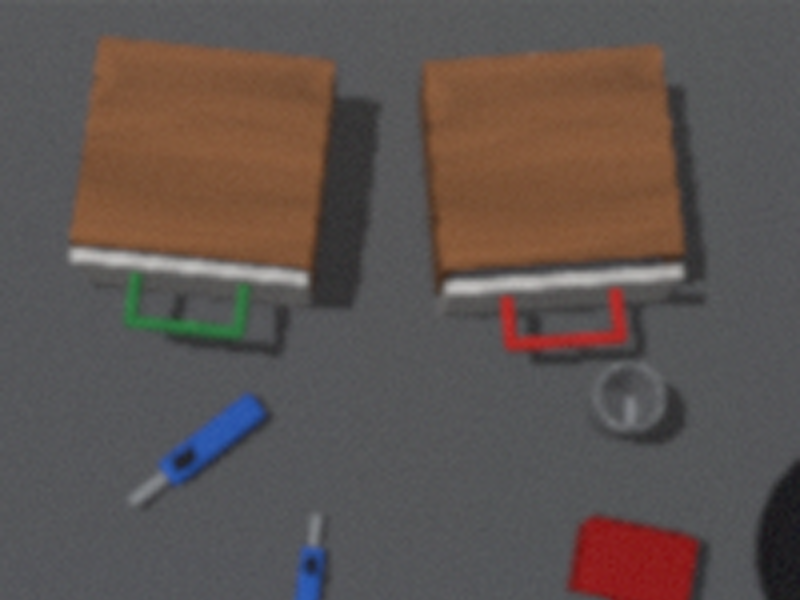

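View pics/sc.png

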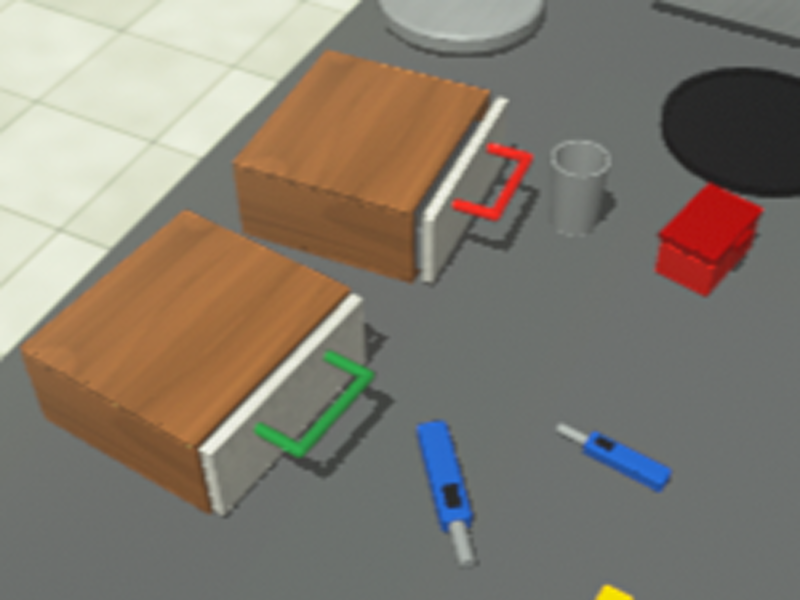

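The crops confirm the choice: the larger blue lighter runs from (258,403) to its tip at (135,502) in the top crop. It is longer than the blue one at the bottom, and it lies before the green drawer. The tumbler rim centre is at top crop (630,397) and side crop (581,157).

```bash
python3 - <<'E'
from h import *
T=lambda u,v:((u+.5)/4-.5+240,(v+.5)/4-.5+100)
S=lambda u,v:((u+.5)/3.2-.5+170,(v+.5)/3.2-.5+95)
for n,p,q in [('bar+y',(513,343),(494,213)),('bar-y',(621,338),(529,158)),('rim',(630,397),(581,158)),
 ('lightback',(258,403),(432,425)),('bluefront',(172,475),(459,526)),('tip',(135,502),(468,560)),('bluecent',(0,0),(0,0)),
 ('panel+y top',(443,291),(427,217)),('panel-y top',(684,272),(503,100)),
 ('gbar+y',(130,324),(298,453)),('gbar-y',(240,333),(371,375))]:
    if n=='bluecent': X,e=tri((293.2,209.3),(308.1,242.1))
    else: X,e=tri(T(*p),S(*q))
    print(n,X.round(1),round(e,1))
a=cv2.imread('pics/t0.png')[:,:,::-1]
for st,c,m in blobs(a,'red'):
    if st[4]>400:
        r=cv2.boxPoints(cv2.minAreaRect(np.argwhere(m)[:,::-1].astype(np.float32)))
        print('spice',[plane('top',*p,59).round() for p in r])
    else:
        pass
print('tawa c',plane('top',461,239,17),'rim r check',plane('top',*T(596,397),90),plane('top',*T(665,397),90))
E
```

```text
bar+y [ 582.6 -131.1   69.3] 0.3
bar-y [ 586.9 -229.8   68.5] 1.2
rim [ 529.3 -232.2   88. ] 0.5
lightback [535.8 104.2  13.1] 1.7
bluefront [468.7 185.6   1.1] 2.0
tip [443.3 218.8  11. ] 0.1
bluecent [503.1 145.5  10.3] 0.1
panel+y top [625.3 -65.6  98.1] 1.6
panel-y top [ 643.5 -284.8   89.6] 1.0
gbar+y [602.9 219.9  66.1] 2.9
gbar-y [591.  117.8  69.2] 2.6
spice [array([ 355., -175.,   59.]), array([ 428., -192.,   59.]), array([ 407., -297.,   59.]), array([ 335., -279.,   59.])]
tawa c [ 391.16151205 -476.61947892   17.        ] rim r check [ 529.2371998  -201.49056701   90.        ] [ 529.19919973 -262.91339419   90.        ]
```

```bash
cat > d.py <<'E'
# usage: d.py x y z yaw_of_tool_x_deg -> shift still to go in tool axes, turn units
import sys,numpy as np
from cell import env
s=env.state();R=np.array(s['orientation']);p=np.array(s['eef_pos'])
x=[float(a) for a in sys.argv[1:]]
yaw=np.degrees(np.arctan2(R[1,0],R[0,0]))
print('t',round(s['t'],2),'p',p.round(1),'yaw',round(yaw,1),'w',round(s['gripper_width'],1),'F',np.round(s['ft_force'],1))
if len(x)>2:
    print('shift',(R.T@(np.array(x[:3])-p)).round(1), 'turn units',round(-((x[3]-yaw+180)%360-180)/8,2) if len(x)>3 else '')
E
python3 -m crank '[[[-39,-45,0],0,0],[[-39,-45,0],0,0],[[-39,-45,0],0,0],[[-39,-45,0],0,0],[[-39,-45,0],0,0],[[-39,-45,0],0,0],[[-39,-45,0],0,0],[[-39,-45,0],0,0]]' 30; python3 d.py 529.3 -232.2 130
```

```text
t: 1.1
eef_pos: [351.3, 103.7, 194.7]
orientation: [[-0.975, 0.22, -0.001], [0.22, 0.975, -0.003], [0.0, -0.003, -1.0]]
ft_force: [0.8, 0.8, 0.4]
gripper_width: 85.6
t 1.1 p [351.3 103.7 194.7] yaw 167.3 w 85.6 F [0.8 0.8 0.4]
shift [-247.6 -288.2   65.5] turn units
```

```bash
python3 -m crank '[[[-40,-46,9],0,0],[[-40,-46,9],0,0],[[-40,-46,9],0,0],[[-40,-46,9],0,0],[[-40,-46,9],0,0],[[-40,-46,9],0,0],[[0,0,0],-1,0],[[0,0,0],-0.6,0]]' >/dev/null; python3 d.py 529.3 -232.2 130 180
```

```text
t 2.1 p [ 524.8 -228.7  137.7] yaw -180.0 w 85.2 F [0.6 0.2 0.1]
shift [-4.5 -3.5  7.6] turn units 0.0
```

```bash
python3 -m crank '[[[-4.5,-3.5,8],0,0],[[0,0,30],0,0],[[0,0,30],0,0],[[0,0,28],0,0],[[0,0,4],0,0]]' >/dev/null; python3 d.py 529.3 -232.2 42 180; python3 - <<'E'
from h import *
a=snap('side');b=a[95:285,250:450];cv2.imwrite('pics/g1.png',cv2.resize(b,None,fx=3,fy=3,interpolation=cv2.INTER_CUBIC)[...,::-1])
E
```

```text
t 2.73 p [ 529.5 -232.1   32.6] yaw 179.6 w 85.4 F [-0.7 -0.5  0.3]
shift [ 0.2 -0.1 -9.4] turn units -0.06
```

View pics/g1.png

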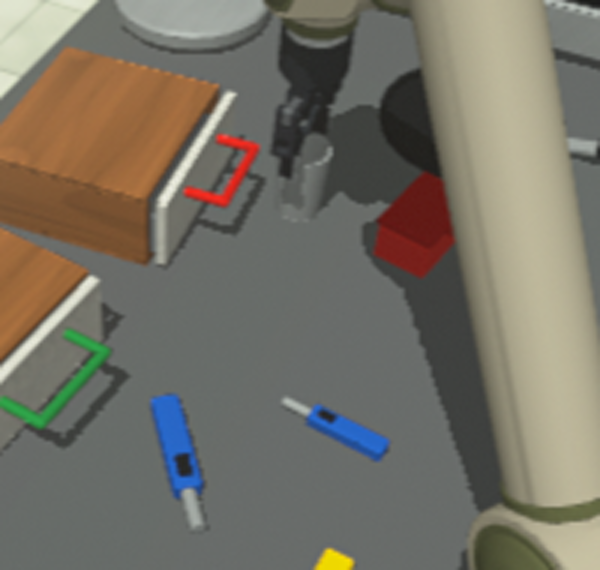

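The near finger stands at the tumbler's +y side, around (290,140) in the crop, and nothing is touching. I'll come up 9 mm and close.

```bash
python3 -m crank '[[[0,0,-9],0,60],[[0,0,0],0,120],[[0,0,0],0,160],[[0,0,0],0,200],[[0,0,0],0,200],[[0,0,0],0,200]]' 25 >/dev/null; python3 d.py 529.3 -232.2 42 180;python3 -m crank '[[[0,0,-10],0,200],[[0,0,-25],0,200],[[0,0,-25],0,200],[[0,0,0],0,200]]' >/dev/null; python3 d.py 495 5 110 180
```

```text
t 3.52 p [ 531.8 -233.3   47.5] yaw 179.5 w 59.7 F [-0.   1.2 -2.4]
shift [2.6 1.1 5.5] turn units -0.06
t 4.03 p [ 531.7 -233.1  110.5] yaw 179.5 w 59.9 F [ 0.5  0.  -2. ]
shift [ 38.7 237.8  -0.5] turn units -0.06
```

```bash
python3 -m crank '[[[8,15,0],0,200],[[8,35,0],0,200],[[6,40,0],0,200],[[6,40,0],0,200],[[6,40,0],0,200],[[5,40,0],0,200],[[0,20,0],0,200],[[0,5,0],0,200]]' >/dev/null; python3 d.py 495 5 47.5 180
```

```text
t 5.03 p [483.8  16.  102.7] yaw 179.5 w 60.3 F [-0.  -0.  -1.6]
shift [-11.9 -11.   55. ] turn units -0.06
```

```bash
python3 -m crank '[[[0,0,15],0,200],[[0,0,18],0,200],[[0,0,10],0,200],[[0,0,4],0,200],[[0,0,0],0,200],[[0,0,0],0,200]]' >/dev/null; python3 d.py 495 5 47.5 180
```

```text
t 5.78 p [481.6  15.5  53.6] yaw 179.5 w 59.9 F [-0.8 -0.3 -0.1]
shift [-13.6 -10.4   5.9] turn units -0.06
```

```bash
python3 -m crank '[[[0,0,2],0,200],[[0,0,2],0,200],[[0,0,0],0,200]]' >/dev/null; python3 d.py 495 5 47.5 180
```

```text
t 6.15 p [481.9  15.4  49.9] yaw 179.5 w 60.1 F [-0.1 -0.  -1.5]
shift [-13.2 -10.3   2.3] turn units -0.06
```

```bash
python3 -m crank '[[[0,0,1],0,200],[[0,0,1],0,200],[[0,0,0],0,200]]' >/dev/null; python3 d.py 495 5 47.5 180;  python3 -m crank '[[[0,0,0.5],0,200],[[0,0,0.5],0,200],[[0,0,0],0,200]]' >/dev/null; python3 d.py 495 5 47.5 180
```

```text
t 6.53 p [481.9  15.4  47.9] yaw 179.5 w 59.4 F [ 0.4  0.5 -1.5]
shift [-13.2 -10.3   0.2] turn units -0.06
t 6.9 p [481.9  15.4  46.8] yaw 179.5 w 59.7 F [ 0.8 -0.4 -1.1]
shift [-13.1 -10.3  -0.8] turn units -0.06
```

```bash
python3 -m crank '[[[0,0,1],0,200],[[0,0,0],0,200]]' >/dev/null; python3 d.py;  python3 -m crank '[[[0,0,1],0,200],[[0,0,0],0,200]]' >/dev/null; python3 d.py
```

```text
t 7.15 p [482.   15.4  45.8] yaw 179.5 w 60.0 F [-0.4  0.1 -1. ]
t 7.4 p [482.6  15.4  45.8] yaw 179.5 w 59.6 F [ 0.2 -0.3 -0.2]
```

```bash
python3 -m crank '[[[0,0,0],0,60],[[0,0,0],0,30],[[0,0,0],0,0],[[0,0,0],0,0],[[0,0,-25],0,0],[[0,0,-40],0,0],[[0,0,-40],0,0],[[0,0,0],0,0]]' >/dev/null; python3 d.py 604 -182 150 183.5; python3 - <<'E'
from h import *
a=snap('side');b=a[95:285,170:420];cv2.imwrite('pics/g2.png',cv2.resize(b,None,fx=3,fy=3,interpolation=cv2.INTER_CUBIC)[...,::-1])
E
```

```text
t 8.4 p [483.3  15.2 153.2] yaw 179.5 w 85.2 F [ 0.4 -0.6 -0.6]
shift [-122.5 -196.1    1.5] turn units -0.5
```

View pics/g2.png

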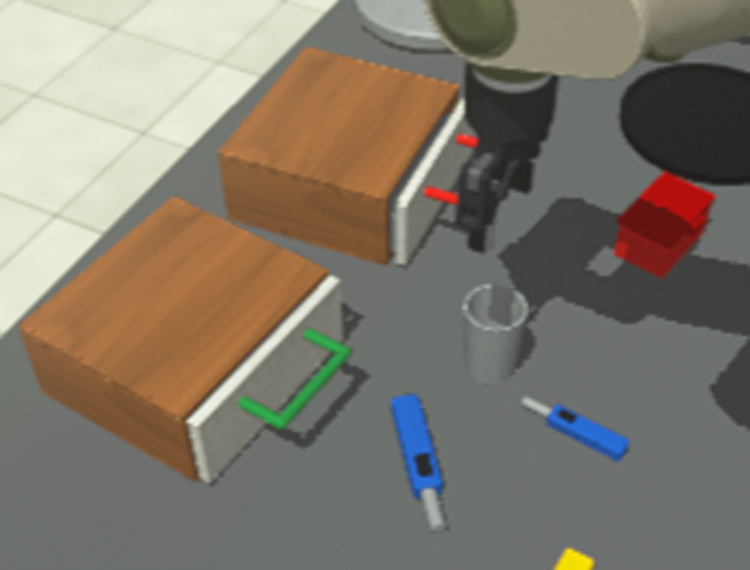

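The tumbler stands upright at crop (492,330), clear of the drawer. Next is the hook: fingers shut, lowered behind the red bar.

```bash
python3 -m crank '[[[-21,-32,0],0,255],[[-32,-49,0],-0.5,255],[[-32,-49,0],0,255],[[-30,-49,0],0,255],[[-10,-15,5],0,255],[[0,0,0],0,255]]' >/dev/null; python3 d.py 610 -179 130 183.5
```

```text
t 9.2 p [ 613.6 -178.5  133.1] yaw -176.3 w -0.1 F [ 0.   0.4 -0.4]
shift [ 3.5 -0.3  3.2] turn units 0.03
```

```bash
python3 -m crank '[[[3,0,20],0,255],[[0,0,15],0,255],[[0,0,0],0,255]]' >/dev/null; python3 d.py 610 -179 48 183.5; python3 -m crank '[[[0,0,15],0,255],[[0,0,15],0,255],[[0,0,10],0,255],[[0,0,0],0,255]]' >/dev/null; python3 d.py 610 -179 45 183.5
```

```text
t 9.57 p [ 607.9 -175.7   95.8] yaw -176.2 w -0.2 F [ 0.5  0.8 -0. ]
shift [-3.3 -4.1 47.7] turn units 0.04
t 10.07 p [ 606.8 -174.6   53.9] yaw -176.1 w -0.1 F [ 0.4 -0.   0.4]
shift [-3.1 -4.7  8.7] turn units 0.04
```

```bash
python3 -m crank '[[[4,0,6],0,255],[[10,0,0],0,255],[[15,0,0],0,255],[[18,0,0],0,255],[[18,0,0],0,255],[[18,0,0],0,255],[[0,0,0],0,255]]' >/dev/null; python3 d.py 480 -187 48 183.5
```

```text
t 10.95 p [ 519.3 -180.9   52.2] yaw -176.2 w -0.3 F [ 0.4 -0.3  0.2]
shift [39.5 -3.5  5.1] turn units 0.04
```

```bash
python3 -m crank '[[[15,0,0],0,255],[[12,0,0],0,255],[[6,0,0],0,255]]' >/dev/null; python3 d.py 480 -187 48 183.5; python3 -m crank '[[[4,0,0],0,255],[[4,0,0],0,255]]' >/dev/null; python3 d.py 480 -187 48 183.5;
```

```text
t 11.32 p [ 486.9 -183.6   53.7] yaw -176.2 w 0.4 F [ 0.7  0.3 -0.5]
shift [ 7.  -3.   5.9] turn units 0.04
t 11.57 p [ 478.9 -184.3   54. ] yaw -176.2 w -0.0 F [-0.6 -0.2 -0.8]
shift [-1.  -2.8  6. ] turn units 0.04
```

```bash
python3 - <<'E'
from h import *
a=snap('side');b=snap('top')
v=np.hstack([cv2.resize(a[95:285,170:420],(400,304)),cv2.resize(b[100:290,240:440],(320,304))])
cv2.imwrite('pics/g3.png',v[...,::-1])
E
```

```text
(no output)
```

View pics/g3.png

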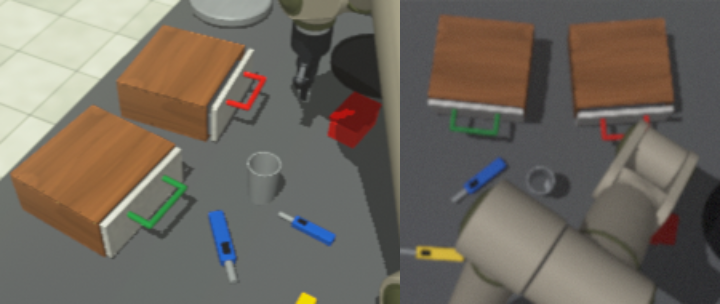

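The hook missed. The drawer is still shut, with the red bar at left panel (250,95) and the fingers in front of it at (303,90). I'll re-measure the bar, the tumbler and the fingers to see why.

```bash
python3 - <<'E'
from h import *
a=snap('side','s3.png')
for st,c,m in blobs(a,'red'): print('side red',st,c.round(1))
print('tcp proj side',proj('side',env.state()['eef_pos']), 'bar corners now plane70')
s=cv2.imread('pics/s0.png')[...,::-1]
x=cv2.resize(a[110:210,290:410],None,fx=6,fy=6,interpolation=cv2.INTER_CUBIC)
p=proj('side',env.state()['eef_pos']);q=((p-[290,110])*6+2.5).astype(int)
x=np.ascontiguousarray(x);cv2.circle(x,tuple(map(int,q)),5,(255,255,0),1)
cv2.imwrite('pics/g4.png',x[...,::-1])
E
```

```text
side red [311 140  25  24 166] [325.4 152.2]
side red [375 152  33  36 734] [390.5 169.2]
tcp proj side [358.91226216 164.6573915 ] bar corners now plane70
```

View pics/g4.png

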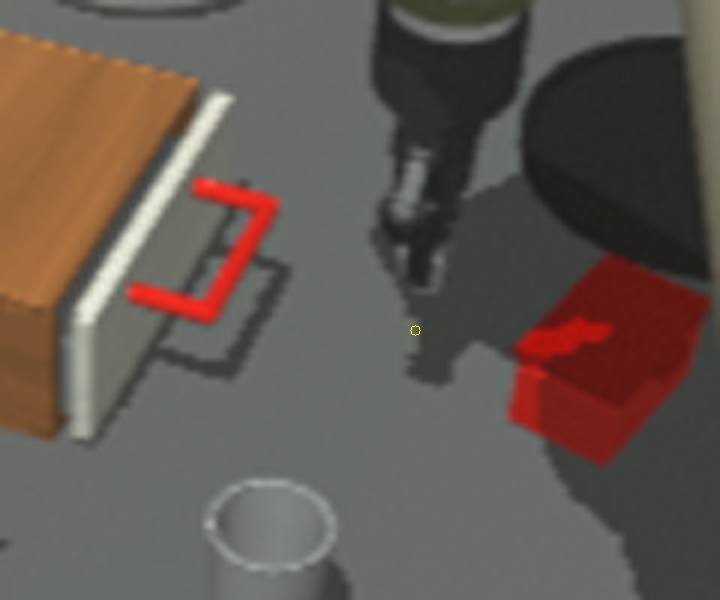

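The marker drawn at the reported TCP (415,330) sits about 7 px below the real fingertips (425,288). The tips are therefore higher than reported, about 25 mm if it's all in z, so they passed over the bar. I'll probe the counter with shut fingers at this free spot.

```bash
python3 -m crank '[[[0,0,15],0,255],[[0,0,12],0,255],[[0,0,8],0,255],[[0,0,0],0,255]]' >/dev/null; python3 d.py; python3 -m crank '[[[0,0,5],0,255],[[0,0,3],0,255],[[0,0,0],0,255]]' >/dev/null; python3 d.py; python3 -m crank '[[[0,0,4],0,255],[[0,0,0],0,255]]' >/dev/null; python3 d.py
python3 - <<'E'
from h import *
a=snap('side')
p=proj('side',env.state()['eef_pos']);q=((p-[290,110])*6+2.5).astype(int);print(p)
x=np.ascontiguousarray(cv2.resize(a[110:210,290:410],None,fx=6,fy=6,interpolation=cv2.INTER_CUBIC));cv2.circle(x,tuple(map(int,q)),5,(255,255,0),1)
cv2.imwrite('pics/g5.png',x[...,::-1])
E
```

```text
t 12.22 p [ 478.9 -184.2   17.8] yaw -176.2 w -0.1 F [-0.1  0.4  0.9]
t 12.6 p [ 479.1 -184.4    9.8] yaw -176.2 w -0.4 F [ 0.3  0.2 -0.1]
t 12.85 p [ 479.1 -184.4    5.7] yaw -176.2 w -0.2 F [0.4 0.1 0.6]
[357.29621504 175.13079208]
```

View pics/g5.png

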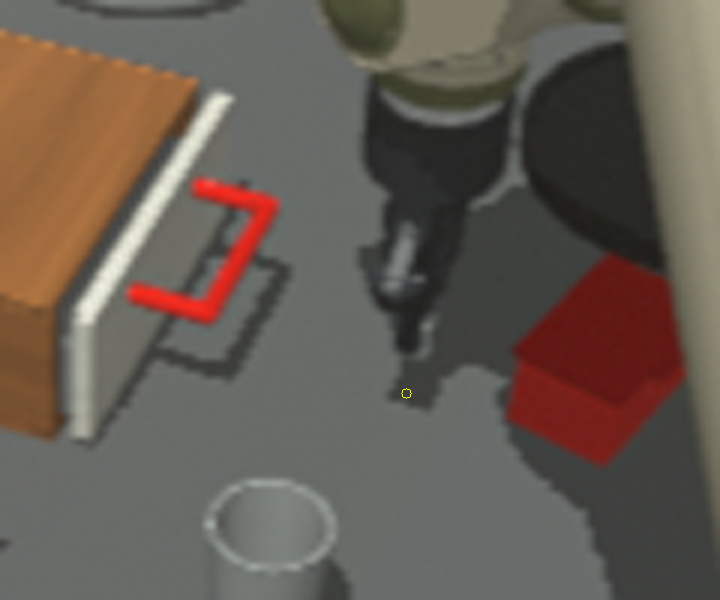

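The offset is the same again: the tips at (410,350) are about 43 px above the TCP marker at (406,393), which is about 30 mm, and their shadow is still separate at (410,405). I'll keep probing down in small steps.

```bash
for i in 1 2; do python3 -m crank '[[[0,0,5],0,255],[[0,0,5],0,255],[[0,0,0],0,255]]' >/dev/null; python3 d.py; done;  python3 -m crank '[[[0,0,4],0,255],[[0,0,0],0,255]]' >/dev/null; python3 d.py; python3 -m crank '[[[0,0,3],0,255],[[0,0,0],0,255]]' >/dev/null; python3 d.py
```

```text
t 13.28 p [ 479.  -184.4   -4.8] yaw -176.2 w 0.2 F [ 0.7  0.8 -0.9]
t 13.65 p [ 478.8 -184.4  -15.6] yaw -176.2 w -0.3 F [-0.1  0.1  0.4]
t 13.9 p [ 478.7 -184.3  -19.9] yaw -176.2 w -0.0 F [-0.5  0.2  0.8]
t 14.15 p [ 478.7 -184.3  -23. ] yaw -176.2 w 0.0 F [1.1 0.1 0.5]
```

```bash
python3 -m crank '[[[0,0,3],0,255],[[0,0,0],0,255]]' >/dev/null; python3 d.py; python3 -m crank '[[[0,0,2],0,255],[[0,0,0],0,255]]' >/dev/null; python3 d.py;python3 -m crank '[[[0,0,2],0,255],[[0,0,0],0,255]]' >/dev/null; python3 d.py
```

```text
t 14.4 p [ 478.7 -184.4  -26.1] yaw -176.2 w -0.1 F [0.4 0.1 0.9]
t 14.65 p [ 478.7 -184.3  -28.2] yaw -176.2 w 0.1 F [ 0.5  0.1 -0.3]
t 14.9 p [ 478.7 -184.4  -30.4] yaw -176.2 w -0.1 F [-0.5  1.2  0.7]
```

```bash
for i in 1; do python3 -m crank '[[[0,0,1.5],0,255],[[0,0,0],0,255]]' >/dev/null; python3 d.py; python3 -m crank '[[[0,0,1.5],0,255],[[0,0,0],0,255]]' >/dev/null; python3 d.py; python3 -m crank '[[[0,0,1.5],0,255],[[0,0,0],0,255]]' >/dev/null; python3 d.py; done
```

```text
t 15.15 p [ 478.6 -184.4  -32. ] yaw -176.2 w 0.4 F [0.1 0.3 0.1]
t 15.4 p [ 478.6 -184.4  -33.5] yaw -176.2 w -0.1 F [-0.7 -0.3  0.2]
t 15.65 p [ 478.7 -184.4  -34.7] yaw -176.2 w -0.6 F [-1.2  1.   2.4]
```

```bash
python3 - <<'E'
from h import *
print(plane('side',357.9,168.25,40.2), plane('side',360.6,157.5,88.5))
E
python3 -m crank '[[[0,0,-60],0,255],[[0,0,-60],0,255],[[-30,0,-30],0,255],[[-40,0,0],0,255],[[-40,0,0],0,255],[[-10,0,0],0,255],[[0,0,0],0,255]]' >/dev/null; python3 d.py 610 -179 18 183.5
```

```text
[ 479.70096905 -181.07813125   40.2       ] [ 476.09225372 -181.47975881   88.5       ]
t 16.52 p [ 603.8 -177.   116.8] yaw -176.2 w 0.2 F [ 0.3  0.3 -0.5]
shift [-8.1 -3.2 98.6] turn units 0.03
```

The horizontal position agrees to about 3 mm. Only z is off: real tip z = reading + 34.5. I'll hook with the reading at about 12.

```bash
python3 -m crank '[[[-6,-3,15],0,255],[[0,0,22],0,255],[[0,0,20],0,255],[[0,0,20],0,255],[[0,0,15],0,255],[[0,0,0],0,255]]' >/dev/null; python3 d.py 610 -179 12 183.5
```

```text
t 17.27 p [ 603.2 -180.2   17.8] yaw -176.4 w -0.1 F [0.5 0.8 0.7]
shift [-7.   0.7  5.6] turn units 0.01
```

```bash
python3 -m crank '[[[0,0,6],0,255],[[4,0,0],0,255],[[10,0,0],0,255],[[14,0,0],0,255]]' >/dev/null; python3 d.py 475 -187 12 183.5;python3 -m crank '[[[16,0,0],0,255],[[18,0,0],0,255],[[18,0,0],0,255],[[18,0,0],0,255]]' >/dev/null; python3 d.py 475 -187 12 183.5
```

```text
t 17.77 p [ 575.9 -182.5   13.6] yaw -176.4 w -0.1 F [ 3.1  0.1 -3.2]
shift [100.9   1.8   3.7] turn units 0.01
t 18.27 p [ 504.9 -187.4   16.7] yaw -176.4 w -0.2 F [ 3.9  0.2 -2.1]
shift [29.8  2.2  5.1] turn units 0.01
```

```bash
python3 -m crank '[[[12,0,3],0,255],[[8,0,1],0,255],[[5,0,0],0,255]]' >/dev/null; python3 d.py 475 -187 12 183.5;python3 -m crank '[[[4,0,0],0,255],[[4,0,0],0,255]]' >/dev/null; python3 d.py; python3 -m crank '[[[4,0,0],0,255],[[4,0,0],0,255]]' >/dev/null; python3 d.py
```

```text
t 18.65 p [ 479.7 -189.6   14.4] yaw -176.5 w 0.1 F [20.5  3.7 -5.2]
shift [4.5 2.9 2.5] turn units 0.0
t 18.9 p [ 480.7 -189.9   14.8] yaw -176.7 w -0.2 F [ 27.9   8.9 -13.3]
t 19.15 p [ 481.8 -189.9   15. ] yaw -176.8 w 0.1 F [ 24.6   8.5 -10. ]
```

```bash
python3 -m crank '[[[-7,0,0],0,255],[[0,0,-5],0,255],[[0,0,-40],0,255],[[0,0,-50],0,255],[[0,0,-30],0,255],[[0,0,0],0,200]]' >/dev/null; python3 d.py 502 146.5 100 128.9
python3 - <<'E'
from h import *
a=snap('side')
for st,c,m in blobs(a,'red'): print('side red',st,c.round(1))
cv2.imwrite('pics/s6.png',a[...,::-1])
E
```

```text
t 19.9 p [ 481.6 -188.9  143.2] yaw -176.7 w 16.8 F [ 0.6  0.5 -0.7]
shift [-38.4 333.7  44.4] turn units 6.79
side red [346 149  25  25 174] [360.  161.7]
side red [375 152  33  35 728] [390.5 169.1]
```

```bash
python3 -m crank '[[[-6,48,0],0,0],[[-8,58,0],0,0],[[-8,58,0],0,0],[[-8,58,0],0,0],[[-8,58,0],0,0],[[-5,40,0],0,0],[[0,0,0],0,0]]' >/dev/null; python3 -m crank '[[[0,0,0],1,0],[[0,0,0],1,0],[[0,0,5],1,0],[[0,0,5],1,0],[[0,0,5],1,0],[[0,0,5],1,0],[[0,0,5],0.8,0],[[0,0,0],0,0]]' >/dev/null; python3 d.py 502 146.5 60 128.9
```

```text
t 21.82 p [494.  133.5  97.3] yaw 126.5 w 85.5 F [-0.1  0.6 -0.5]
shift [ 5.2 14.7 37.1] turn units -0.3
```

```bash
python3 - <<'E'
from h import *
a=snap('side');b=a[95:285,170:420];cv2.imwrite('pics/g6.png',cv2.resize(b,None,fx=3,fy=3,interpolation=cv2.INTER_CUBIC)[...,::-1])
for st,c,m in blobs(a,'blue'): print(st,c)
E
```

```text
[ 601   90   29   52 1037] [614.77724204 117.39633558]
[301 227  17  34 296] [308.13851351 242.13851351]
[352 230  28  19 200] [365.83  239.005]
```

View pics/g6.png

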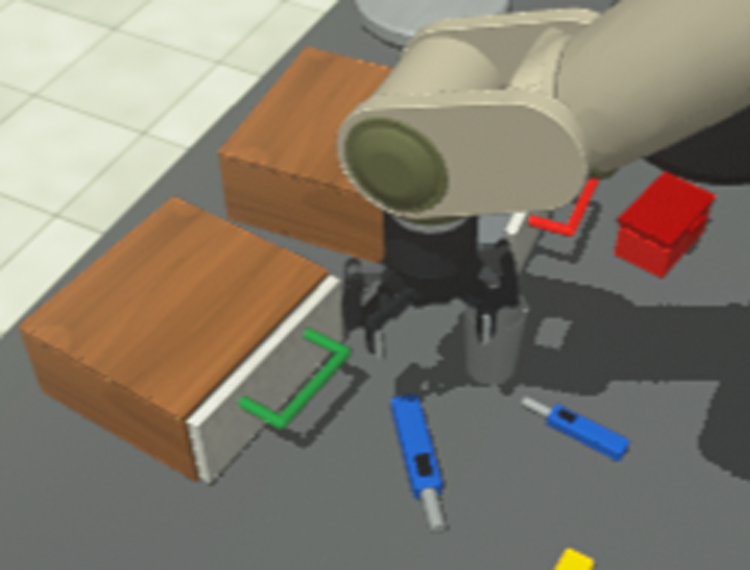

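The tumbler is still upright and the lighter hasn't moved, at crop (418,450). Aligning and going down.

```bash
python3 -m crank '[[[5,15,20],-0.3,0],[[0,0,35],0,0],[[0,0,25],0,0],[[0,0,0],0,0]]' >/dev/null; python3 d.py 502 146.5 -31 128.9
```

```text
t 22.38 p [502.  145.   15.4] yaw 129.5 w 85.4 F [0.3 0.6 0.6]
shift [ 0.5  1.7 46.4] turn units 0.08
```

```bash
python3 -m crank '[[[0,1,20],0,0],[[0,0.5,15],0,0],[[0,0,8],0,0],[[0,0,0],0,0]]' >/dev/null; python3 d.py 502 146.5 -31 128.9; python3 -m crank '[[[0,0,0],0,120],[[0,0,0],0,160],[[0,0,0],0,200],[[0,0,0],0,220],[[0,0,0],0,220],[[0,0,0],0,220]]' 30 >/dev/null;  python3 d.py 502 146.5 -31 128.9
```

```text
t 22.88 p [504.4 145.4 -25.9] yaw 129.7 w 85.4 F [-0.2  0.  -0.4]
shift [ 2.3 -1.1  5.1] turn units 0.1
t 23.62 p [505.3 145.5 -24.4] yaw 129.7 w 26.9 F [-0.2 -1.  -0. ]
shift [ 2.8 -1.8  6.7] turn units 0.1
```

Gripped, but a little high, so I'll reopen slightly, go 6 mm deeper and regrip.

```bash
python3 -m crank '[[[0,0,0],0,130],[[0,0,0],0,130],[[2,0,6],0,130],[[0,0,0],0,220],[[0,0,0],0,220],[[0,0,0],0,220],[[0,0,0],0,220]]' 30 >/dev/null;  python3 d.py;  python3 -m crank '[[[0,0,-15],0,220],[[0,0,-30],0,220],[[0,0,-40],0,220],[[0,0,-40],0,220],[[0,0,-30],0,220],[[0,0,0],0,220]]' >/dev/null;  python3 d.py 530 -165 125 183.5; python3 - <<'E'
from h import *
a=snap('side','s7.png')
for st,c,m in blobs(a,'blue'): print(st,c,cv2.minAreaRect(np.argwhere(m)[:,::-1].astype(np.float32))[:3])
E
```

```text
t 24.5 p [503.7 147.2 -30.8] yaw 129.7 w 27.2 F [-0.   0.8 -0.8]
t 25.25 p [505.8 147.1 133.8] yaw 129.7 w 27.4 F [ 0.1 -0.  -0.6]
shift [-255.6 -180.7    8.4] turn units -6.72
[ 601   90   29   52 1036] [614.76833977 117.40830116] ((612.88427734375, 116.81108093261719), (52.67619705200195, 25.489173889160156), 81.34745788574219)
[303 189  15  35 277] [308.64981949 206.66787004] ((308.5294189453125, 205.61764526367188), (33.95498275756836, 11.884244918823242), 75.96376037597656)
[352 230  28  19 200] [365.83  239.005] ((365.2339782714844, 238.59877014160156), (27.713871002197266, 7.592841148376465), 27.64597511291504)
```

```bash
python3 - <<'E'
from h import *
a=plane('side',325.4,152.2,70);b=plane('side',360.,161.7,70);print(a,b,np.linalg.norm(b-a),np.degrees(np.arctan2(a[1]-b[1],a[0]-b[0])))
t=snap('top','t7.png')
for st,c,m in blobs(t,'red'):print(st,c,plane('top',*c,70))
print('old',plane('top',380.6,182.,70))
E
python3 d.py 586 -200 125 93.5
```

```text
[ 596.98839832 -173.76587198   70.        ] [ 476.1349435  -181.96853071   70.        ] 121.13150355624204 3.8828681462355847
[368 205  32  16 168] [384.05357143 214.77380952] [ 474.69581624 -186.79278156   70.        ]
[383 229  32  24 584] [398.21746575 240.92808219] [ 381.31206926 -234.31699155   70.        ]
old [ 595.12203847 -177.64656084   70.        ]
t 25.35 p [504.5 146.9 131.1] yaw 129.7 w 27.7 F [-0.8 -0.4 -1. ]
shift [-319.  -158.9    4.7] turn units 4.53
```

```bash
python3 -m crank '[[[-25,-12,0],0,220],[[-45,-22,0],0,220],[[-50,-25,0],0,220],[[-50,-25,0],0,220],[[-50,-25,0],0,220],[[-45,-22,0],0,220],[[-25,-12,0],0,220],[[0,0,0],0,220]]' >/dev/null; python3 d.py 587 -200.5 125 94; python3 -m crank '[[[0,0,0],1,220],[[0,0,0],1,220],[[0,0,0],1,220],[[0,0,0],1,220],[[0,0,0],0.5,220],[[0,0,0],0,220]]' >/dev/null; python3 d.py 587 -200.5 100 94
```

```text
t 26.35 p [ 576.3 -175.7  116.6] yaw 129.8 w 27.6 F [-0.3  0.1 -1. ]
shift [-25.6  -7.9  -8.9] turn units 4.47
t 27.1 p [ 572.2 -168.2  110.2] yaw 92.9 w 27.4 F [ 0.   0.2 -1.1]
shift [-33.2  13.6   8.9] turn units -0.14
```

```bash
python3 -m crank '[[[-33,13,0],-0.14,220],[[0,0,0],0,220]]' >/dev/null; python3 d.py 587 -200.5 60 94;python3 -m crank '[[[0,0,15],0,220],[[0,0,20],0,220],[[0,0,0],0,220]]' >/dev/null; python3 d.py 587 -200.5 30 94; python3 - <<'E'
from h import *
a=snap('side');b=a[95:225,230:420];cv2.imwrite('pics/g7.png',cv2.resize(b,None,fx=4,fy=4,interpolation=cv2.INTER_CUBIC)[...,::-1])
E
```

```text
t 27.35 p [ 586.6 -199.2  107.9] yaw 94.3 w 27.3 F [-0.4  0.2 -0.8]
shift [-2.4  2.7 47.8] turn units 0.04
t 27.73 p [ 583.  -195.5   69.6] yaw 94.5 w 27.1 F [ 0.4  0.7 -1.6]
shift [-6.2  5.7 39.2] turn units 0.07
```

View pics/g7.png

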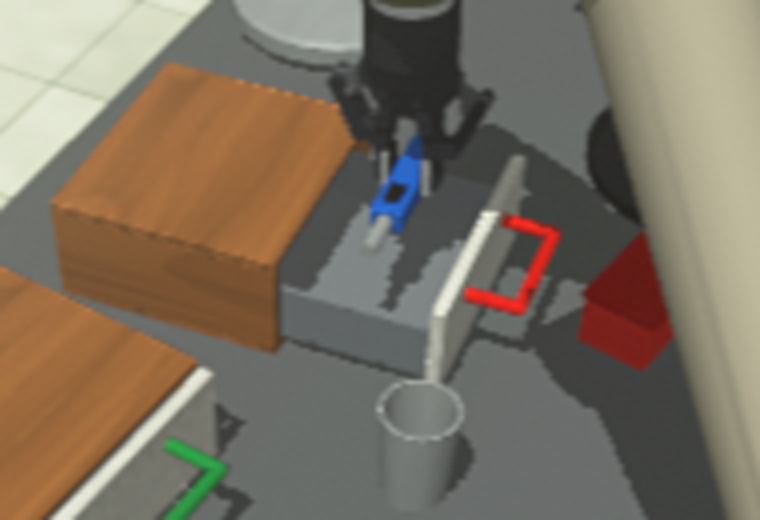

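The drawer is fully open with the lighter (400,195) level above it, and the tumbler is clear at (420,440). Going down with drift corrected.

```bash
python3 -m crank '[[[-6,6,12],0,220],[[-2,2,14],0,220],[[-1,1,12],0,220],[[0,0,0],0,220]]' >/dev/null; python3 d.py 587 -200.5 -10 94
```

```text
t 28.27 p [ 592.1 -203.7   29.8] yaw 94.6 w 27.4 F [ 0.4  0.6 -0.6]
shift [ 2.7 -2.7 40.1] turn units 0.07
```

```bash
python3 -m crank '[[[2,-3,12],0,220],[[0,0,12],0,220],[[0,0,8],0,220],[[0,0,0],0,220]]' >/dev/null; python3 d.py 587 -200.5 -13.8 94;  python3 -m crank '[[[0,0,3],0,220],[[0,0,2],0,220],[[0,0,0],0,220]]' >/dev/null; python3 d.py 587 -200.5 -13.8 94
```

```text
t 28.77 p [ 586.8 -201.1   -4. ] yaw 94.6 w 26.9 F [-0.1 -0.3 -1.5]
shift [0.4 0.8 9.8] turn units 0.07
t 29.15 p [ 587.  -201.3   -8.7] yaw 94.6 w 27.3 F [-0.2 -0.   0. ]
shift [0.7 0.3 5.1] turn units 0.07
```

```bash
python3 -m crank '[[[0,0,2],0,220],[[0,0,0],0,220]]' >/dev/null; python3 d.py;  python3 -m crank '[[[0,0,1.5],0,220],[[0,0,0],0,220]]' >/dev/null; python3 d.py; python3 -m crank '[[[0,0,1],0,220],[[0,0,0],0,220]]' >/dev/null; python3 d.py
```

```text
t 29.4 p [ 587.  -201.4  -10.5] yaw 94.6 w 27.3 F [ 0.5  1.  -0.6]
t 29.65 p [ 586.5 -201.5  -11.7] yaw 94.6 w 26.9 F [-2.   0.1 -0.3]
t 29.9 p [ 586.1 -201.7  -12.6] yaw 94.5 w 27.5 F [-2.8 -0.9 -0.1]
```

```bash
python3 -m crank '[[[0,0,1],0,220],[[0,0,0],0,220]]' >/dev/null; python3 d.py; python3 -m crank '[[[0,0,0],0,190],[[0,0,0],0,170],[[0,0,0],0,150],[[0,0,0],0,140],[[0,0,0],0,140]]' >/dev/null; python3 d.py
```

```text
t 30.15 p [ 586.1 -201.8  -12.9] yaw 94.5 w 27.2 F [-3.7 -0.5  0.4]
t 30.77 p [ 584.2 -201.8  -12.5] yaw 94.5 w 38.2 F [-3.3 -0.8  2. ]
```

```bash
python3 -m crank '[[[0,0,0],0,125],[[0,0,-5],0,125],[[0,0,-10],0,125],[[0,0,-25],0,125],[[0,0,-40],0,125],[[0,0,-40],0,125],[[0,0,0],0,125]]' >/dev/null; python3 d.py;  python3 -m crank '[[[40,0,-20],0,125],[[55,0,0],0,125],[[55,0,0],0,125],[[55,0,0],0,125],[[55,0,0],0,125],[[55,0,0],0,125],[[20,0,0],0,125],[[0,0,0],0,125]]' >/dev/null; python3 d.py; python3 - <<'E'
from h import *
a=snap('side','s8.png');t=snap('top','t8.png')
for st,c,m in blobs(a,'red')+blobs(a,'blue'):print('s',st,c)
for st,c,m in blobs(t,'red')+blobs(t,'blue'):print('t',st,c,plane('top',*c,28))
v=np.hstack([cv2.resize(a[95:285,170:420],(400,304)),cv2.resize(t[100:290,240:440],(320,304))])
cv2.imwrite('pics/g8.png',v[...,::-1])
E
```

```text
t 31.65 p [ 593.1 -203.6  113.4] yaw 94.6 w 43.4 F [ 0.   0.5 -0.8]
t 32.65 p [566.4 140.  137.8] yaw 94.5 w 43.4 F [ 0.7 -0.7  0.2]
s [346 149  24  25 172] [359.90116279 161.68604651]
s [375 152  33  35 727] [390.46354883 169.04264099]
s [ 601   90   29   52 1036] [614.76833977 117.40830116]
s [322 147  17  24 167] [330.52694611 157.22155689]
s [352 230  28  19 200] [365.83  239.005]
t [368 205  32  16 175] [383.51428571 214.86285714] [ 479.58959011 -191.54766316   28.        ]
t [383 229  32  24 588] [398.20918367 240.91156463] [ 383.575116   -242.59001041   28.        ]
t [371 182  29   9 186] [385.72580645 185.73655914] [ 589.85338781 -202.99393886   28.        ]
t [313 237   8  22 111] [316.63963964 247.75675676] [358.7236617   56.06771793  28.        ]
t [ 52 335  20  10  63] [ 61.47619048 339.65079365] [ 38.93888218 951.24511329  28.        ]
```

View pics/g8.png

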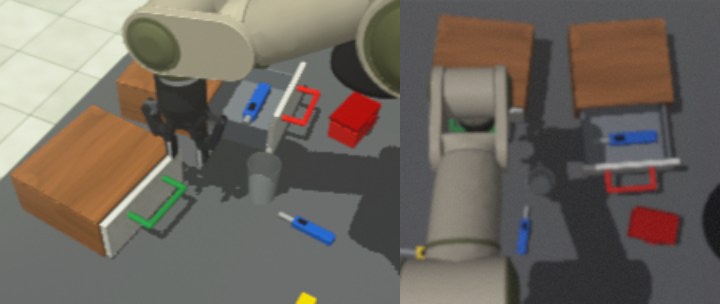

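The lighter lies level in the open drawer, at right panel (630,138). The tumbler is upright at left panel (263,178), and the spice box and green handle haven't moved. One height check, then I hand in.

```bash
python3 - <<'E'
from h import *
print(tri((385.73,185.74),(330.53,157.22)))
s=env.state();print(s['t'],np.round(s['ft_force'],1),np.abs(s['qvel']).max())
print(env.hand_in())
E
```

```text
(array([ 589.21547969, -203.01570975,   28.56578274]), np.float64(1.0218295432655773))
32.75 [ 0.5 -0.  -0.1] 0.02154858683471457
the job is handed in; nothing more can be done
None
```

I finished the job and handed it in at about 33 s. The tumbler stands upright on bare counter clear of the drawer, the red drawer is out to its stop, and the larger blue lighter lies in it.

**Last checks:**
- **Lighter:** two views put the body's centre about 29 mm above the counter, which fits it lying flat on the 17 mm drawer floor. It looked level in both views.
- **Drawer:** the pull force rose to about 25 N at the stop. The handle had moved about 121 mm, consistent with starting roughly 8 mm ajar. It did not move when I placed the lighter.
- **Other things:** the tumbler looked upright, and the spice box had not moved. The green drawer, tawa and turner were never approached closely; I saw no change in the green drawer but did not measure these three.
- **Robot:** it was free of contact, with wrist force near zero.

**What disagreed:**
- **TCP height:** the reported TCP is about 34.5 mm lower than the real fingertips. My first attempt to hook the handle passed over the bar without touching it. I found the offset in the picture, confirmed it by touching the counter, and allowed for it from then on.
- **Side force:** about 3 N sideways showed on the gripper while I released the lighter. I don't know what caused it; it was gone after lifting away.

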